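# Scrape the leftover heat sinks out of the tilted tray

## Robot

A 7-joint arm with a two-finger parallel gripper is mounted at the origin on the work surface. World frame = base frame: x ahead of the robot, y to its left, z up, the work surface at z = 0. Lengths are in m, angles in rad, forces in N, time in s.
With the tool pointing down it reaches from about 0.4 to 0.85 m from the base axis. Payload 10.4 kg.
Tool frame: the origin (TCP) lies midway between the tips of the shut fingers; the grasp point (between the pads) lies 19 mm behind it; z points along the fingers, x is the direction in which the jaws open and shut, and the axes are right-handed (so a half turn about z gives the same grasp; the last joint's range is limited). The gripper opens to 85 mm and grips with 20 to 120 N. Pads are 22 mm wide; open, the fingers measure 114 mm over their backs; the gripper's body (76 mm by 85 mm) begins 54 mm behind the grasp point. The pads swing forward as they close: fully open they stand 13 mm farther back than shut.
Start: joints at [1.322, 0.332, -0.065, 1.46, 0.022, 1.35, -0.088], TCP at [0.14, -0.609, 0.231] pointing down, gripper open.
Joint ranges: [-2.6, 2.6], [-0.5, 2.12], [-1.47, 1.34], [0.16, 2.42], [-1.27, 4.41], [0.06, 2.06], [-2.6, 2.6]. Speed limits (rad/s): [2.22, 2.22, 2.79, 2.79, 3.14, 3.14, 3.14].

## Interface

Orientations are given as a unit quaternion [x, y, z, w].
In Python, from workcell import manip, cams gives the robot as it stands.
- The arm moves only by the tool move_arm, never from a script. Its argument "moves" is a list of rows, each a list of 7 numbers: the turn, a rotation vector about the tool's x, y, z in degrees, then the shift along the tool's x, y, z in m, then the finger opening in m, from 0 to 0.0854. A call has 1 to 10 rows; each row is the pose to reach, as a shift and turn from the pose commanded when the call began, along the tool's axes at that moment; what a row does not reach only later rows make up. A row lasts 1/10 s, in which the tool goes at most 50 mm and 8.59 degrees, less where a joint would pass 70% of its speed; a pose out of reach is approached as far as the arm can. A call with a gripper value outside its range is refused whole. The fingers move at their own pace and stop on an object; "grip_force" is the grip in N (left out, the last holds). Time passes only in rows, so rows that repeat a pose let the fingers close. It gives the time, the measured TCP pose, the force and the opening at its end, in the units of the state.
- manip.get_obs(): the state, without advancing time (a new reading comes with each control period).
- cams.camera(name): name is "scene" or "top"; returns the picture (400x640x3 uint8, red, green, blue); there is no depth.
- cams.camera_params(name): a dict with "fx", "fy", "cx", "cy" (pixels), "dist_coeffs" ([k1, k2, p1, p2, k3] as OpenCV has them; the pictures are not rectified), "xyz" and "rotation" of the camera in the world. Camera axes: x right, y up, looking along -z (the intrinsics and any distortion apply to the point x, -y, -z); pixel columns grow to the right and rows downward; lengths in m; the calibration is good to about 2 mm. A picture is of the moment at which its call begins. camera_params takes no time and is no camera call.
- manip.hand_in(): hands the job in, once; it reports no verdict.
The state is a dict: "clock": time; "joint_pos": joint angles; "joint_velocities": joint speeds; "tau": joint torques, N m; "position": TCP position; "ee_rot": TCP orientation; "ft_force": force on the tool from outside, world axes, zero at the start; "torque": the same for the moment, N m; "grip_width": opening from 0.0 (shut) to 1.0 (fully open).
Only numpy, scipy, OpenCV 4.12 (cv2) and the standard library are available. Lean on these libraries where they do the work, as an engineer would, in place of code of your own. Each camera call takes 0.05 s, during which the arm holds its last target. There are 200 camera calls.

## Task

Two gold heat sinks are stuck on the floor of the tilted black tray. Take the blue scraper out of its holder, sweep both of them down the tray with its blade so that they drop into the steel cup under the lip, without touching them with the fingers, and then hang the blue scraper upright back in the same holder.

Things in the scene. Friction and masses are not known exactly. Their poses are not given: they have to be found in the camera images.
- scraper_grip (a point): Centre of the scraper's blue handle (x 40, y 16, z 60 mm; z up). Below it a 68 x 44 x 8 mm guard (underside 38 mm below this point) and a white blade, 68 along x, 4 thick, its edge 83 mm below. It hangs by the guard on a fixed grey holder's 50 mm high rails, blade in a slot 24 x 92 mm: lift 50 mm to clear; hang it back here. The orange scraper with a narrow blade is not wanted.
- cup_mouth (a point): Centre of the steel cup's mouth (inside 94 mm wide, 54 deep, rim 60 mm above the bench). Cup and black tray are one fixed stand; z up, +y level and straight uphill, x across. The tray's floor starts at its open lip, 32 mm to +y and 15 mm above this point, and rises at 0.30 rad: 84 mm wide, 175 mm long up the slope, with walls 18 mm high at the sides and the upper end.
- sink_a_mid (a point): Centre of a gold finned heat sink, 20 x 20 x 10 mm, 12 g, lying flat on the tray's floor, free of the walls; friction alone holds it, so the blade pushes it easily. This one lies 60 mm and the other 110 mm up the slope from the lip, within 20 mm of the tray's middle line.
- sink_b_mid (a point): Centre of the second heat sink, just like the first, 110 mm up the slope.
Mind the look-alikes: they are no part of the job. Of the things that look like the part that bears scraper_grip, the middle-sized one is meant.

How it is judged:
On the way, in this order (a step that is already met when the one before it is completed fails the run):
1. the blue scraper is lifted out of its holder (height (world z) of scraper_grip above 0.13 m), for 0.1 s.
2. both heat sinks lie in the cup (horizontal distance between each of sink_a_mid, sink_b_mid and cup_mouth below 0.046 m and height (world z) of each of sink_a_mid, sink_b_mid below 0.052 m), for 0.2 s.
At the end, for the whole second after the job is handed in: Both heat sinks lie inside the steel cup (centres within 46 mm of its axis and below the rim), and the blue scraper hangs released and at rest in its own holder again, within 25 mm of where it hung at the start and within 10 degrees of upright (all of step 2 and distance of scraper_grip from where it was at the start of the episode below 0.025 m and angle between scraper_grip's own z axis and vertical below 0.175 rad and linear speed of scraper below 0.03 m/s); the robot touches nothing.
It fails at once if the fingers touch a heat sink (contact force between the fingers and sink_a above 0.3 N or contact force between the fingers and sink_b above 0.3 N).
It also fails if it takes over 56 s, if anything falls off the work surface, if the arm or the gripper's body presses on something with over 40 N, if the wrist force passes 120 N, or if a joint passes its speed limit or range.

## Working session

There is one attempt and no reset: what is moved stays moved. The work goes in short steps, Python scripts to look and compute and a tool call to move; the robot and the scene stay as the last step left them, time stands still between calls to the robot, and variables do not carry over. Pictures are saved under pics/ and viewed, about 8 in all and at most 12, crops included, and the job is handed in when it is done.

Besides the shell and the picture viewer there is one more tool, called by a JSON object that holds its "method" and its "body", one argument or row to a line. move_arm: Moves the arm, as the interface text tells. Its arguments: {"type":"object","properties":{"moves":{"type":"array","items":{"type":"array","items":{"type":"number"}}},"grip_force":{"type":"number"}},"required":["moves"]}

```bash
mkdir -p pics
python3 - <<'E'
from workcell import manip, cams
import cv2,numpy as np
for n in("scene","top"):
    im=cams.camera(n); cv2.imwrite(f"pics/{n}0.png",im[:,:,::-1])
    print(n,{k:np.round(v,4).tolist() for k,v in cams.camera_params(n).items()})
print(manip.get_obs())
E
```

```text
scene {'fx': 368.8252, 'fy': 368.8252, 'cx': 317.6928, 'cy': 196.3929, 'dist_coeffs': [-0.0336, 0.0, 0.0, 0.0, 0.0], 'xyz': [1.2692, 0.1612, 0.6235], 'rotation': [0.3043, 0.3839, 0.6985, 0.5217]}
top {'fx': 430.0748, 'fy': 430.0748, 'cx': 316.2437, 'cy': 199.194, 'dist_coeffs': [-0.0837, 0.0, 0.0, 0.0, 0.0], 'xyz': [0.2174, -0.0797, 1.0056], 'rotation': [0.0885, -0.0817, -0.6668, 0.7355]}
{'clock': 0.1, 'joint_pos': array([ 1.32239922,  0.33280845, -0.06473039,  1.46085625,  0.02161098,
        1.34986712, -0.08851286]), 'joint_velocities': array([-0.0013058 , -0.00216162,  0.00026805, -0.00041008, -0.00091749,
       -0.00061342, -0.00075706]), 'tau': array([ 2.17613568e-03, -6.26746559e+01,  4.95176087e-02, -3.92429066e+01,
        1.62163808e-02,  6.93643306e-03, -1.05729143e-05]), 'position': array([ 0.13986643, -0.60881544,  0.23059622]), 'ee_rot': array([ 7.82278516e-01, -6.22928516e-01, -5.03049935e-04, -3.65050394e-04]), 'ft_force': array([-0.33023733,  0.326004  ,  0.24473634]), 'torque': array([0.03050788, 0.04273212, 0.05032022]), 'grip_width': 0.999837139141453}
```

View pics/scene0.png

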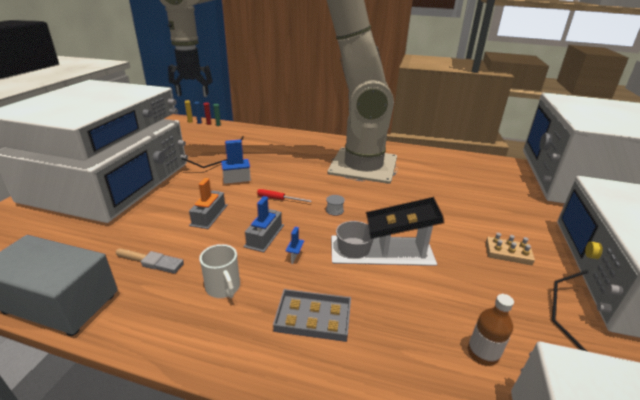

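View pics/top0.png

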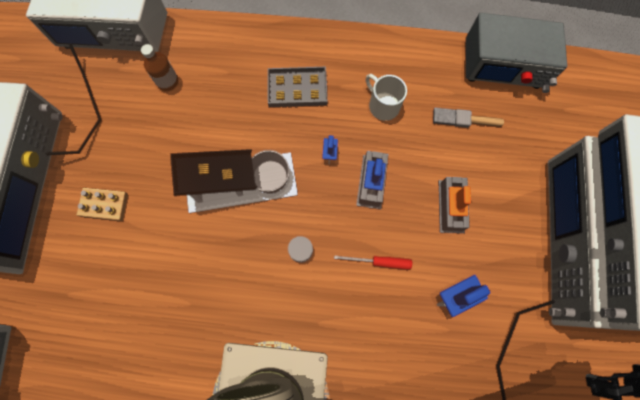

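The top picture shows three blue scrapers: a small one at (330,148), one hanging in a grey holder at (373,178), and a large one at (465,297). The middle-sized one in the holder is the target. The tray spans (172-257, 150-195), the cup is at (271,172), and the sinks are at (204,169) and (228,174). I'll enlarge both views.

```bash
python3 - <<'E'
import cv2
a=cv2.imread("pics/top0.png")[140:220,165:395]; b=cv2.imread("pics/scene0.png")[185:275,235:450]
a=cv2.resize(a,(782,272),interpolation=cv2.INTER_CUBIC); b=cv2.resize(b,(774,324),interpolation=cv2.INTER_CUBIC)
b=cv2.copyMakeBorder(b,0,0,0,8,0)
cv2.imwrite("pics/crop.png",cv2.vconcat([a,b]))
E
cat > h.py <<'E'
import numpy as np,cv2
from scipy.spatial.transform import Rotation as R
from workcell import manip,cams
def cp(n):
    p=cams.camera_params(n);K=np.array([[p['fx'],0,p['cx']],[0,p['fy'],p['cy']],[0,0,1.]])
    q=np.array(p['rotation']);M=R.from_quat(q).as_matrix() if q.size==4 else q
    return K,np.array(p['dist_coeffs']),np.array(p['xyz']),M@np.diag([1,-1,-1.])
def proj(n,P):
    K,d,t,M=cp(n);return cv2.projectPoints(((np.atleast_2d(P)-t)@M).astype(float),np.zeros(3),np.zeros(3),K,d)[0][:,0]
def ray(n,uv):
    K,d,t,M=cp(n);x=cv2.undistortPoints(np.array([[uv]],float),K,d)[0,0];return t,M@np.array([*x,1])
def atz(n,uv,z):
    t,v=ray(n,uv);return t+v*(z-t[2])/v[2]
def tri(u1,u2):
    a,v=ray('top',u1);b,w=ray('scene',u2)
    s=np.linalg.lstsq(np.c_[v,-w],b-a,rcond=None)[0];p,q=a+s[0]*v,b+s[1]*w
    return (p+q)/2,np.linalg.norm(p-q)
E
```

```text
(no output)
```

View pics/crop.png

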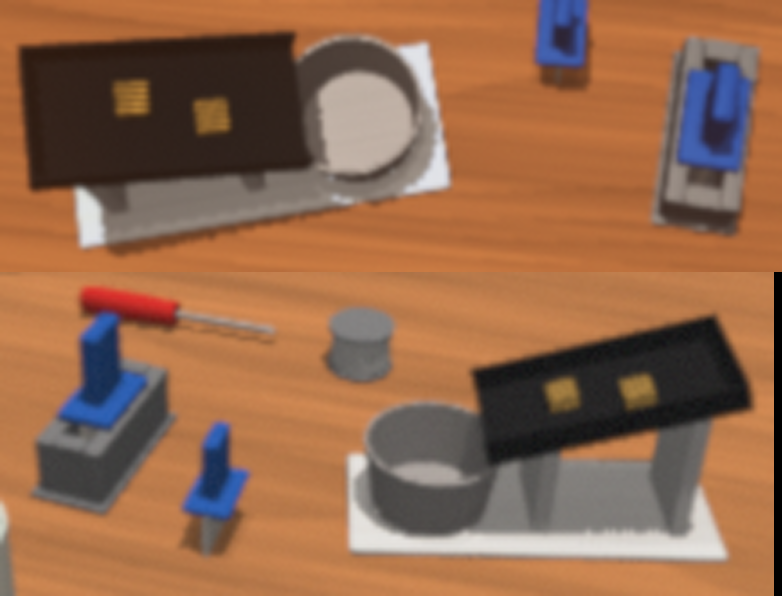

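Run:
```python
from h import *
T=lambda x,y:((x+.5)/3.4+164.5,(y+.5)/3.4+139.5)
S=lambda x,y:((x+.5)/3.6+234.5,(y-272+.5)/3.6+184.5)
np.set_printoptions(precision=4,suppress=True)
for n,a,b in [("sinkA",(211,116),(563,394)),("sinkB",(132,98),(638,391)),("trayfarUp",(33,187),(714,318)),("trayfarLip",(312,167),(474,372)),
 ("plateNearUp",(428,43),(349,553)),("guard +x far",(688,72),(97,425)),("guard -x right",(742,168),(145,377)),("guard c",(715,118),(103,397)),("guard+x left",(752,72),(60,413)),("handletop",(730,66),(106,320))]:
    print(n,*tri(T(*a),S(*b)))
cen=atz('top',T(358,115),.06);print('cup rim?',cen, atz('scene',S(430,438),.06))
print('holder base corners z0',[atz('top',T(*p),0.0)[:2] for p in((652,222),(735,233))],[atz('top',T(*p),.05)[:2] for p in ((685,38),(760,47),(738,210),(660,205))])
```

```text
sinkA [0.4786 0.1441 0.0962] 0.0015202793900017384
sinkB [0.4815 0.1937 0.111 ] 0.001942004111815217
trayfarUp [0.4109 0.2386 0.137 ] 0.0027554720830754846
trayfarLip [0.4535 0.0768 0.085 ] 0.0038336966380502994
plateNearUp [ 0.5768  0.018  -0.0004] 0.0014648079141848008
guard +x far [ 0.5561 -0.1721  0.0527] 0.008372329291117227
guard -x right [ 0.4843 -0.1894  0.0504] 0.04134562760051539
guard c [ 0.5229 -0.1873  0.0531] 0.0027323835241375976
guard+x left [ 0.5563 -0.2085  0.0571] 0.006142827742687855
handletop [ 0.5324 -0.1816  0.1283] 0.011913396488036021
cup rim? [0.4995 0.0528 0.06  ] [0.5085 0.0585 0.06  ]
holder base corners z0 [array([ 0.4593, -0.1552]), array([ 0.4571, -0.2143])] [array([ 0.5802, -0.1646]), array([ 0.5789, -0.2169]), array([ 0.4612, -0.2086]), array([ 0.4595, -0.156 ])]
```

```bash
cat > fit.py <<'E'
from h import *
from scipy.optimize import least_squares
T=lambda x,y:((x+.5)/3.4+164.5,(y+.5)/3.4+139.5)
S=lambda x,y:((x+.5)/3.6+234.5,(y-272+.5)/3.6+184.5)
np.set_printoptions(precision=4,suppress=True)
c,s=np.cos(.3),np.sin(.3)
def W(p,L): 
    r=R.from_euler('z',p[2]).as_matrix(); return np.atleast_2d(L)@r.T+[p[0],p[1],0]
tr=lambda x,u,n:[x,.032+u*c-n*s,.075+u*s+n*c]   # tray point
def stand(p):
    w=p[5]
    return np.array([tr(p[3],.06,.008),tr(p[4],.11,.008),tr(-.042-w,.175+w,.018),tr(-.042-w,0,.018),tr(.042+w,.175+w,.018),tr(.042+w,0,.018)])
top=[(211,116),(132,98),(33,187),(312,167),(20,47),(293,35)]
sc=[(563,394),(638,391),(714,318),(474,372),None,None]
def rs(p):
    P=W(p,stand(p));e=[proj('top',P)-[T(*q) for q in top],(proj('scene',P)-[S(*q) if q else (0,0) for q in sc])[:4]]
    return np.r_[np.concatenate(e).ravel()]
f=least_squares(rs,[.5,.055,.25,0,0,.004],loss='soft_l1');ps=f.x;print('stand',ps,'\n',rs(ps).reshape(-1,2))
G=np.array([[.034,.022,.058],[.034,-.022,.058],[-.034,-.022,.058],[-.034,.022,.058]])
H=np.array([[.02,.008,.118],[.02,-.008,.118],[-.02,-.008,.118],[-.02,.008,.118]])
gt=[(688,72),(752,72),(742,168),(678,162)];gs=[(97,425),(60,413),(105,367),(145,377)]
def rg(p):
    P=W(p,G+[0,0,p[3]]); return np.r_[(proj('top',P)-[T(*q) for q in gt]).ravel(),(proj('scene',P)-[S(*q) for q in gs])[[0,1,3]].ravel()]
f=least_squares(rg,[.52,-.187,-.05,0],loss='soft_l1');pg=f.x;print('scraper',pg,'\n',rg(pg).reshape(-1,2))
if __name__=='__main__':
    im={n:cv2.imread(f'pics/{n}0.png') for n in('top','scene')};out=[]
    w=ps[5]
    polys=[W(ps,[tr(x,u,0) for x,u in((-.042,0),(.042,0),(.042,.175),(-.042,.175))]),W(ps,[[.047*np.cos(t),.047*np.sin(t),.06] for t in np.linspace(0,6.28,30)]),
     W(ps,[tr(ps[3]+a,.06+b,.01) for a,b in((.01,.01),(.01,-.01),(-.01,-.01),(-.01,.01))]),W(ps,[tr(ps[4]+a,.11+b,.01) for a,b in((.01,.01),(.01,-.01),(-.01,-.01),(-.01,.01))]),
     W(pg,G+[0,0,pg[3]]),W(pg,H+[0,0,pg[3]])]
    for n,k,(x,y,X,Y) in(('top',3.4,(165,140,395,220)),('scene',3.6,(235,185,450,275))):
        a=cv2.resize(im[n][y:Y,x:X],(782,int((Y-y)*k)),interpolation=cv2.INTER_CUBIC);kx=782/(X-x)
        for P in polys: cv2.polylines(a,[np.int32((proj(n,P)-[x-.5,y-.5])*[kx,k])],True,(0,255,0),1)
        out.append(a)
    cv2.imwrite('pics/ov.png',cv2.vconcat(out))
E
python3 fit.py
```

```text
stand [ 0.5042  0.0598  0.2563 -0.0036  0.0117  0.002 ] 
 [[-0.2441 -0.526 ]
 [-0.6973 -0.4933]
 [-1.4769 -1.4167]
 [-0.1976 -1.2696]
 [-0.6937  0.4249]
 [ 0.5891  0.3939]
 [-0.5204 -1.3912]
 [-0.357  -1.4174]
 [-0.2252 -2.245 ]
 [-1.4262 -2.1366]]
scraper [ 0.5229 -0.1885 -0.0296 -0.003 ] 
 [[-0.0456 -1.5309]
 [-0.1541  0.7906]
 [ 0.2181  0.4523]
 [ 0.0066 -0.1527]
 [ 2.9772  0.1646]
 [-2.1436  0.1984]
 [-0.0379 -0.349 ]]
```

View pics/ov.png

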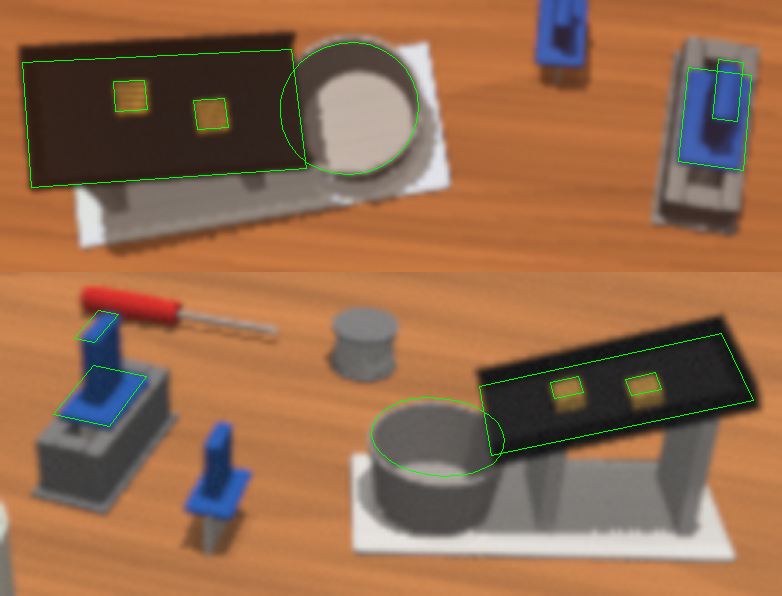

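The overlay fits to about 1 px on tray, sinks and cup, and about 2-3 px on the scraper in the scene view. That's good enough to set out.

```bash
cat >> h.py <<'E'
def tool(xdir_deg,tilt=0.,about=0.):
    "tool pointing down with x axis at world angle xdir; tilt (rad) about horizontal world axis at angle about (rad)"
    a=np.radians(xdir_deg);x=np.array([np.cos(a),np.sin(a),0]);z=np.array([0,0,-1.]);
    r=R.from_matrix(np.c_[x,np.cross(z,x),z])
    return R.from_rotvec(tilt*np.array([np.cos(about),np.sin(about),0]))*r
def rel(targets,p0=None,r0=None):
    o=manip.get_obs();p0=o['position'] if p0 is None else p0;r0=R.from_quat(o['ee_rot']) if r0 is None else r0
    print('t',o['clock'],'pos',o['position'].round(4),'xdir',np.degrees(np.arctan2(*r0.as_matrix()[1::-1,0])).round(2),'j',o['joint_pos'].round(2),'F',o['ft_force'].round(1),'g',o['grip_width'])
    for p,r in targets:
        print(np.r_[np.degrees((r0.inv()*r).as_rotvec()).round(2),r0.inv().apply(np.array(p)-p0).round(4)].tolist())
E
python3 - <<'E'
from h import *
rel([([.18,-.54,.28],tool(-80)),([.522,-.186,.19],tool(-93))])
E
```

```text
t 0.1 pos [ 0.1399 -0.6088  0.2306] xdir -77.06 j [ 1.32  0.33 -0.06  1.46  0.02  1.35 -0.09] F [-0.3  0.3  0.2] g 0.999837139141453
[0.01, 0.07, 2.94, -0.0581, -0.0545, -0.0493]
[0.01, 0.07, 15.94, -0.3265, -0.4671, 0.041]
```

{"method": "move_arm", "body": {
  "moves": [
    [0,0,3,-0.058,-0.055,-0.05,0.085],
    [0,0,3,-0.058,-0.055,-0.05,0.085],
    [0,0,16,-0.327,-0.467,0.041,0.085],
    [0,0,16,-0.327,-0.467,0.041,0.085],
    [0,0,16,-0.327,-0.467,0.041,0.085],
    [0,0,16,-0.327,-0.467,0.041,0.085],
    [0,0,16,-0.327,-0.467,0.041,0.085],
    [0,0,16,-0.327,-0.467,0.041,0.085],
    [0,0,16,-0.327,-0.467,0.041,0.085],
    [0,0,16,-0.327,-0.467,0.041,0.085]
  ]
}}

```text
clock: 1.1
position: [0.4525, -0.2573, 0.2086]
ee_rot: [-0.688, 0.726, -0.0, -0.0]
ft_force: [1.4, -1.6, -1.1]
grip_width: 0.995
```

{"method": "move_arm", "body": {
  "moves": [
    [0,0,0,0,0,0,0.085]
  ]
}}

```text
clock: 1.2
position: [0.4552, -0.252, 0.2078]
ee_rot: [-0.692, 0.722, 0.001, 0.001]
ft_force: [-0.9, -0.0, -0.5]
grip_width: 0.997
```

Run:
```python
from h import *
rel([([.522,-.186,.19],tool(-93))])
```

```text
t 1.2 pos [ 0.4552 -0.252   0.2078] xdir -92.5 j [ 0.8   0.15 -0.41  1.75  0.06  1.26 -1.24] F [-0.9 -0.  -0.5] g 0.9971036479069946
[0.01, 0.19, 0.5, -0.0688, -0.0638, 0.018]
```

{"method": "move_arm", "body": {
  "moves": [
    [0,0,0.5,-0.035,-0.032,0.01,0.085],
    [0,0,0.5,-0.069,-0.064,0.018,0.085],
    [0,0,0.5,-0.069,-0.064,0.018,0.085],
    [0,0,0.5,-0.069,-0.064,0.018,0.085]
  ]
}}

```text
clock: 1.6
position: [0.5194, -0.1924, 0.1904]
ee_rot: [-0.686, 0.728, 0.001, -0.0]
ft_force: [-1.1, -1.3, -0.3]
grip_width: 0.994
```

Run:
```python
from h import *
rel([([.522,-.186,.069],tool(-93))])
out=[]
for n,(x,y,X,Y) in(('top',(330,130,420,220)),('scene',(215,150,325,260))):
    im=cams.camera(n)[:,:,::-1][y:Y,x:X]; out.append(cv2.resize(im,(396,396),interpolation=cv2.INTER_CUBIC))
    print(n,proj(n,[.522,-.186,.118]))
cv2.imwrite('pics/above.png',cv2.hconcat(out))
```

```text
t 1.6 pos [ 0.5194 -0.1924  0.1904] xdir -93.42 j [ 0.68  0.24 -0.47  1.69  0.11  1.24 -1.44] F [-1.1 -1.3 -0.3] g 0.9936923052910697
[0.07, 0.04, -0.42, -0.0064, -0.0024, 0.1214]
top [[377.69786767 166.01502527]]
scene [[262.0200246 198.6188345]]
```

View pics/above.png

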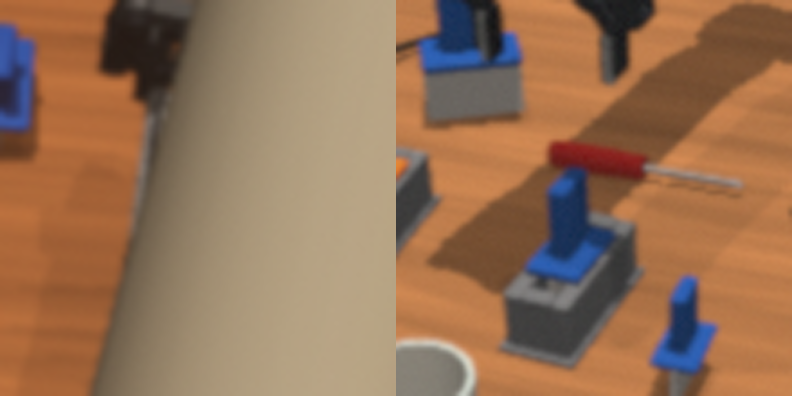

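Scene check: the handle top is seen at (263,199) and predicted at (262,199), so the pose is good. Now descending.

{"method": "move_arm", "body": {
  "moves": [
    [0,0,0,0,0,0,0.085],
    [0,0,0,0,0,0,0.085],
    [0,0,0,0,0,0.03,0.085],
    [0,0,0,0,0,0.03,0.085]
  ]
}}

```text
clock: 2.1
position: [0.517, -0.1936, 0.1583]
ee_rot: [-0.684, 0.729, 0.002, -0.001]
ft_force: [0.3, 0.5, -0.5]
grip_width: 0.997
```

Run:
```python
from h import *
rel([([.522,-.186,.069],tool(-93))])
```

```text
t 2.1 pos [ 0.517  -0.1936  0.1583] xdir -93.62 j [ 0.68  0.27 -0.46  1.73  0.13  1.18 -1.46] F [ 0.3  0.5 -0.5] g 0.9973000615834621
[0.27, 0.06, -0.62, -0.0078, -0.0049, 0.0893]
```

{"method": "move_arm", "body": {
  "moves": [
    [0,0,-0.6,-0.008,-0.005,0.0,0.085],
    [0,0,-0.6,-0.008,-0.005,0.03,0.085],
    [0,0,-0.6,-0.008,-0.005,0.06,0.085],
    [0,0,-0.6,-0.008,-0.005,0.089,0.085],
    [0,0,-0.6,-0.008,-0.005,0.089,0.085],
    [0,0,-0.6,-0.008,-0.005,0.089,0.085]
  ]
}}

```text
clock: 2.7
position: [0.5256, -0.1855, 0.0736]
ee_rot: [-0.689, 0.725, -0.0, 0.0]
ft_force: [0.5, -0.2, 1.2]
grip_width: 0.995
```

Run:
```python
from h import *
rel([([.522,-.186,.069],tool(-93))])
im=cams.camera('scene')[:,:,::-1][150:260,205:345]; cv2.imwrite('pics/low.png',cv2.resize(im,(700,550),interpolation=cv2.INTER_CUBIC))
```

```text
t 2.7 pos [ 0.5256 -0.1855  0.0736] xdir -92.93 j [ 0.64  0.37 -0.46  1.8   0.19  1.02 -1.51] F [ 0.5 -0.2  1.2] g 0.995070609819776
[-0.05, -0.0, 0.07, 0.0006, 0.0036, 0.0046]
```

View pics/low.png

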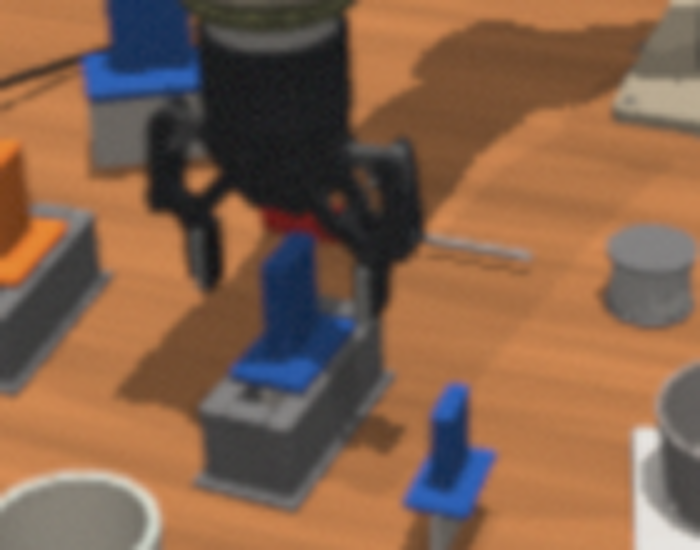

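The jaws straddle the handle: fingers at columns 205 and 375, handle at 290. I'll correct a few mm and close.

{"method": "move_arm", "body": {
  "moves": [
    [0,0,0,0,0.003,0.004,0.085],
    [0,0,0,0,0.003,0.004,0.0],
    [0,0,0,0,0.003,0.004,0.0],
    [0,0,0,0,0.003,0.004,0.0],
    [0,0,0,0,0.003,0.004,0.0],
    [0,0,0,0,0.003,0.004,0.0],
    [0,0,0,0,0.003,0.004,0.0]
  ],
  "grip_force": 90
}}

```text
clock: 3.45
position: [0.5219, -0.1857, 0.0683]
ee_rot: [-0.689, 0.725, -0.0, 0.0]
ft_force: [0.1, 0.7, 1.3]
grip_width: 0.179
```

{"method": "move_arm", "body": {
  "moves": [
    [0,0,0,0,0,0,0.0],
    [0,0,0,0,0,0,0.0],
    [0,0,0,0,0,0,0.0]
  ]
}}

```text
clock: 3.75
position: [0.5219, -0.1856, 0.0683]
ee_rot: [-0.689, 0.725, -0.0, 0.0]
ft_force: [0.0, 0.1, 5.1]
grip_width: 0.174
```

Run:
```python
from h import *
rel([])
print(manip.get_obs()['ee_rot'])
```

```text
t 3.75 pos [ 0.5219 -0.1856  0.0683] xdir -92.96 j [ 0.65  0.37 -0.45  1.81  0.19  1.01 -1.51] F [0.  0.1 5.1] g 0.17393484928043984
[-6.88581990e-01  7.25158460e-01 -2.07776321e-04  8.92734985e-05]
```

Gripped at 14.8 mm. Now I'll lift clear and work out the tray poses.

{"method": "move_arm", "body": {
  "moves": [
    [0,0,0,0,0,-0.02,0.0],
    [0,0,0,0,0,-0.05,0.0],
    [0,0,0,0,0,-0.09,0.0],
    [0,0,0,0,0,-0.14,0.0],
    [0,0,0,0,0,-0.19,0.0],
    [0,0,0,0,0,-0.19,0.0],
    [0,0,0,0,0,-0.19,0.0]
  ]
}}

```text
clock: 4.45
position: [0.5219, -0.1857, 0.2584]
ee_rot: [-0.689, 0.725, -0.001, 0.0]
ft_force: [0.3, 0.3, -2.3]
grip_width: 0.172
```

```bash
cat > way.py <<'E'
from h import *
ps=[.5042,.0598,.2563]; c,s=np.cos(.3),np.sin(.3)
RT=tool(-90+np.degrees(ps[2]),.3,ps[2])
def tp(x,u,n):
    n+=.0633
    return R.from_euler('z',ps[2]).apply([x,.032+u*c-n*s,.075+u*s+n*c])+[ps[0],ps[1],0]
E
python3 - <<'E'
from way import *
print(RT.as_matrix().round(3)); print(tp(.002,.148,.09),tp(.002,.148,.003))
rel([(tp(.002,.148,.09),RT)])
E
```

```text
[[ 0.242 -0.967 -0.075]
 [-0.924 -0.254  0.286]
 [-0.296 -0.    -0.955]]
[0.47366432 0.18420956 0.26519007] [0.46714669 0.20907998 0.1820758 ]
t 4.45 pos [ 0.5219 -0.1857  0.2584] xdir -92.97 j [ 0.68  0.2  -0.48  1.59  0.09  1.38 -1.43] F [ 0.3  0.3 -2.3] g 0.1716266995370238
[-2.71, -17.1, -17.51, -0.3669, 0.0673, -0.0071]
```

{"method": "move_arm", "body": {
  "moves": [
    [-0.5,-3,-3,-0.06,0.012,-0.01,0.0],
    [-1,-6,-6,-0.11,0.02,-0.02,0.0],
    [-1.5,-9,-9,-0.16,0.03,-0.02,0.0],
    [-1.8,-11.5,-12,-0.21,0.04,-0.02,0.0],
    [-2.2,-14,-14.5,-0.26,0.048,-0.02,0.0],
    [-2.5,-16,-16.5,-0.31,0.057,-0.015,0.0],
    [-2.7,-17.1,-17.5,-0.35,0.064,-0.01,0.0],
    [-2.7,-17.1,-17.5,-0.367,0.067,-0.007,0.0],
    [-2.7,-17.1,-17.5,-0.367,0.067,-0.007,0.0],
    [-2.7,-17.1,-17.5,-0.367,0.067,-0.007,0.0]
  ]
}}

```text
clock: 5.45
position: [0.4729, 0.1841, 0.2633]
ee_rot: [0.783, -0.604, -0.12, -0.09]
ft_force: [0.3, -2.1, -1.8]
grip_width: 0.178
```

Run:
```python
from way import *
rel([(tp(.002,.148,.09),RT),(tp(.002,.148,.03),RT)])
out=[]
for n,(x,y,X,Y) in(('top',(150,120,290,220)),('scene',(330,110,470,270))):
    im=cams.camera(n)[:,:,::-1][y:Y,x:X]; out.append(cv2.resize(im,(390,int(390*(Y-y)/(X-x))),interpolation=cv2.INTER_CUBIC))
out[0]=cv2.copyMakeBorder(out[0],0,out[1].shape[0]-out[0].shape[0],0,0,0)
cv2.imwrite('pics/tray1.png',cv2.hconcat(out))
```

```text
t 5.45 pos [0.4729 0.1841 0.2633] xdir -75.34 j [ 0.44  0.12 -0.75  1.71 -0.22  1.34 -1.57] F [ 0.3 -2.1 -1.8] g 0.17840272445624633
[0.22, 0.06, -0.02, -0.0005, -0.0008, -0.0018]
[0.22, 0.06, -0.02, -0.0004, -0.001, 0.0582]
```

View pics/tray1.png

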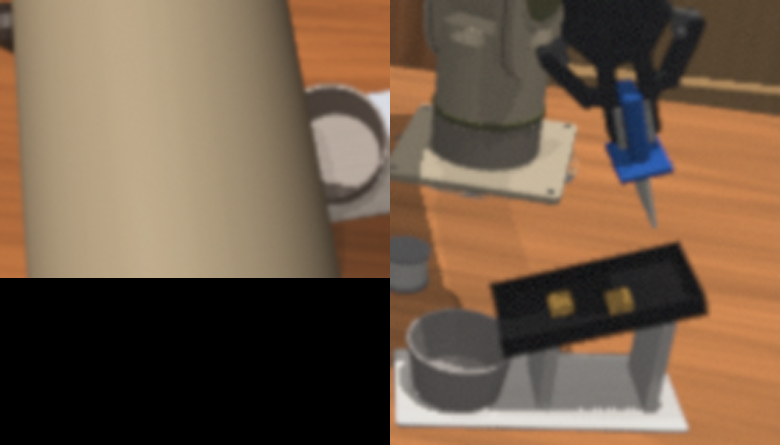

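The scraper is held square to the tray, with the blade's near corner at scene px ≈(425,192). I'll compare that with the model, then descend partway.

Run:
```python
from way import *
def W(x,u,n): return R.from_euler('z',ps[2]).apply([x,.032+u*c-n*s,.075+u*s+n*c])+[ps[0],ps[1],0]
print(proj('scene',[W(.036,.148,.09),W(.036,.148,.08),W(-.032,.148,.09)]))
```

```text
[[424.99628375 190.09096642]
 [425.54755016 193.71509083]
 [418.57719682 176.02772564]]
```

{"method": "move_arm", "body": {
  "moves": [
    [0.2,0,0,0,-0.001,0.02,0.0],
    [0.2,0,0,0,-0.001,0.05,0.0],
    [0.2,0,0,0,-0.001,0.067,0.0],
    [0.2,0,0,0,-0.001,0.067,0.0],
    [0.2,0,0,0,-0.001,0.067,0.0]
  ]
}}

```text
clock: 6.05
position: [0.4701, 0.2029, 0.2013]
ee_rot: [0.782, -0.605, -0.118, -0.093]
ft_force: [0.5, -0.2, -1.6]
grip_width: 0.178
```

Run:
```python
from way import *
rel([(tp(.002,.148,.003),RT)])
im=cams.camera('scene')[:,:,::-1][160:250,345:465]; cv2.imwrite('pics/tray2.png',cv2.resize(im,(720,540),interpolation=cv2.INTER_CUBIC))
```

```text
t 6.05 pos [0.4701 0.2029 0.2013] xdir -75.42 j [ 0.4   0.17 -0.76  1.8  -0.2   1.19 -1.6 ] F [ 0.5 -0.2 -1.6] g 0.17823862463371615
[-0.17, 0.05, -0.1, -0.0007, 0.0013, 0.0204]
```

View pics/tray2.png

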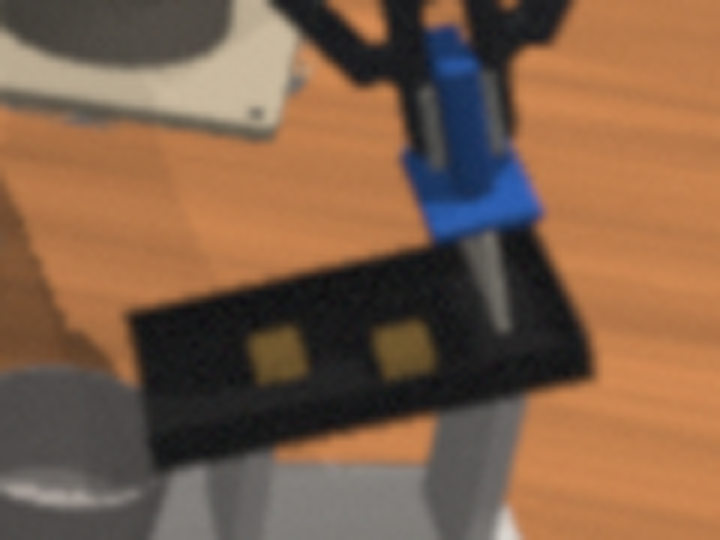

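The blade is in the tray uphill of both sinks, with its near corner at crop (505,333), clear of the walls. Lowering it gently.

{"method": "move_arm", "body": {
  "moves": [
    [-0.2,0,0,0,0.001,0.008,0.0],
    [-0.2,0,0,0,0.001,0.014,0.0],
    [-0.2,0,0,0,0.001,0.019,0.0],
    [-0.2,0,0,0,0.001,0.02,0.0],
    [-0.2,0,0,0,0.001,0.02,0.0],
    [-0.2,0,0,0,0.001,0.02,0.0]
  ]
}}

```text
clock: 6.7
position: [0.4673, 0.2094, 0.1821]
ee_rot: [0.783, -0.604, -0.119, -0.091]
ft_force: [-0.4, 0.4, -1.4]
grip_width: 0.174
```

Run:
```python
from way import *
rel([(tp(.002,.148,.003),RT),(tp(.002,.07,.003),RT),(tp(.002,-.014,.003),RT)])
```

```text
t 6.7 pos [0.4673 0.2094 0.1821] xdir -75.33 j [ 0.39  0.19 -0.76  1.82 -0.18  1.15 -1.61] F [-0.4  0.4 -1.4] g 0.1738682273159538
[0.03, 0.05, -0.01, 0.0002, 0.0003, -0.0]
[0.03, 0.05, -0.01, 0.0782, 0.0002, -0.0001]
[0.03, 0.05, -0.01, 0.1622, 0.0002, -0.0002]
```

{"method": "move_arm", "body": {
  "moves": [
    [0,0,0,0.008,0,0,0.0],
    [0,0,0,0.016,0,0,0.0],
    [0,0,0,0.024,0,0,0.0],
    [0,0,0,0.032,0,0,0.0],
    [0,0,0,0.04,0,0,0.0],
    [0,0,0,0.048,0,0,0.0],
    [0,0,0,0.056,0,0,0.0],
    [0,0,0,0.064,0,0,0.0],
    [0,0,0,0.072,0,0,0.0],
    [0,0,0,0.08,0,0,0.0]
  ]
}}

```text
clock: 7.7
position: [0.4867, 0.1348, 0.158]
ee_rot: [0.783, -0.604, -0.119, -0.091]
ft_force: [-1.3, 0.2, -1.5]
grip_width: 0.177
```

Run:
```python
from way import *
rel([(tp(.002,.068,.003),RT),(tp(.002,-.014,.003),RT)])
im=cams.camera('scene')[:,:,::-1][160:250,345:465]; cv2.imwrite('pics/tray3.png',cv2.resize(im,(720,540),interpolation=cv2.INTER_CUBIC))
```

```text
t 7.7 pos [0.4867 0.1348 0.158 ] xdir -75.33 j [ 0.48  0.23 -0.71  1.83 -0.17  1.15 -1.46] F [-1.3  0.2 -1.5] g 0.17691746351600826
[0.04, 0.05, -0.02, -0.0005, 0.0001, -0.0003]
[0.04, 0.05, -0.02, 0.0815, 0.0001, -0.0003]
```

View pics/tray3.png

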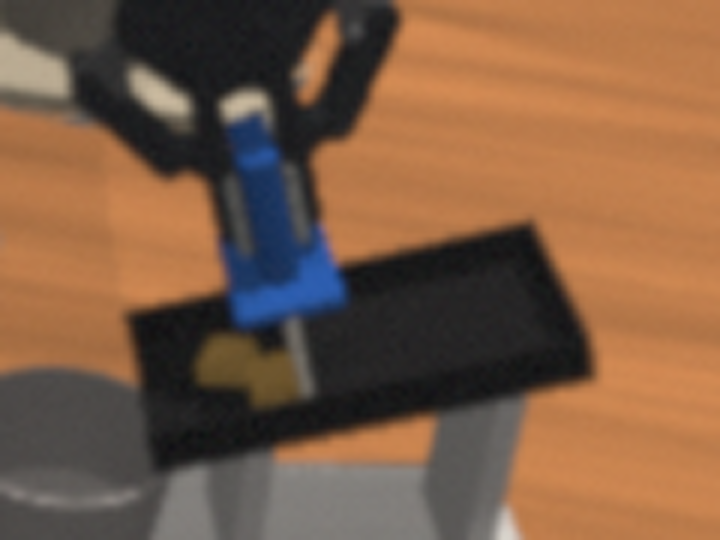

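Both sinks are moving ahead of the blade, at crop (225,362) and (275,380). I'll continue over the lip.

{"method": "move_arm", "body": {
  "moves": [
    [0,0,0,0.008,0,0,0.0],
    [0,0,0,0.016,0,0,0.0],
    [0,0,0,0.024,0,0,0.0],
    [0,0,0,0.032,0,0,0.0],
    [0,0,0,0.04,0,0,0.0],
    [0,0,0,0.048,0,0,0.0],
    [0,0,0,0.056,0,0,0.0],
    [0,0,0,0.064,0,0,0.0],
    [0,0,0,0.072,0,0,0.0],
    [0,0,0,0.08,0,0,0.0]
  ]
}}

```text
clock: 8.75
position: [0.5061, 0.0608, 0.1343]
ee_rot: [0.783, -0.604, -0.119, -0.091]
ft_force: [0.2, -0.0, -1.5]
grip_width: 0.173
```

{"method": "move_arm", "body": {
  "moves": [
    [0,0,0,0.005,0,0,0.0],
    [0,0,0,0.005,0,0,0.0],
    [0,0,0,0,0,-0.03,0.0],
    [0,0,0,0,0,-0.07,0.0],
    [0,0,0,0,0,-0.1,0.0],
    [0,0,0,-0.03,0,-0.1,0.0],
    [0,0,0,-0.03,0,-0.1,0.0]
  ]
}}

```text
clock: 9.45
position: [0.5061, 0.0645, 0.2412]
ee_rot: [0.784, -0.602, -0.118, -0.092]
ft_force: [0.4, 0.5, -1.9]
grip_width: 0.174
```

Run:
```python
from way import *
rel([([.5219,-.1856,.2584],tool(-92.96))])
out=[cv2.resize(cams.camera(n)[:,:,::-1][y:y+100,x:x+130],(390,300),interpolation=cv2.INTER_CUBIC) for n,x,y in(('top',170,125),('scene',320,170))]
cv2.imwrite('pics/cup.png',cv2.hconcat(out))
```

```text
t 9.45 pos [0.5061 0.0645 0.2412] xdir -75.03 j [ 0.58  0.19 -0.67  1.68 -0.18  1.36 -1.35] F [ 0.4  0.5 -1.9] g 0.1736714780928755
[2.55, 17.13, 17.78, 0.2295, 0.0491, -0.0894]
```

View pics/cup.png

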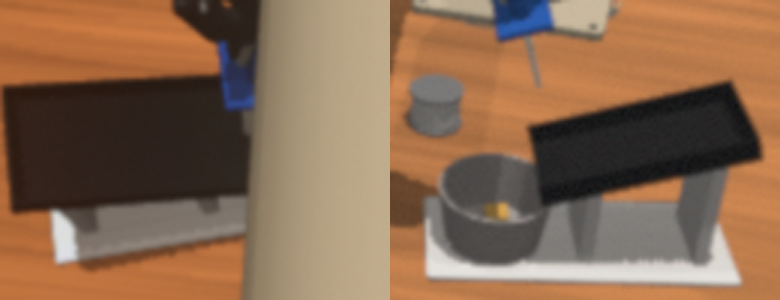

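The tray is empty and gold shows in the cup at crop (497,211). Returning to above the holder.

{"method": "move_arm", "body": {
  "moves": [
    [0.5,3,3,0.03,0.006,-0.03,0.0],
    [1,7,7,0.07,0.015,-0.055,0.0],
    [1.5,10,10.5,0.11,0.024,-0.075,0.0],
    [2,14,14.5,0.16,0.034,-0.085,0.0],
    [2.5,17.1,17.8,0.2,0.043,-0.089,0.0],
    [2.55,17.1,17.8,0.23,0.049,-0.089,0.0],
    [2.55,17.1,17.8,0.23,0.049,-0.089,0.0],
    [2.55,17.1,17.8,0.23,0.049,-0.089,0.0]
  ]
}}

```text
clock: 10.35
position: [0.5207, -0.1904, 0.2548]
ee_rot: [-0.686, 0.727, 0.002, -0.002]
ft_force: [-0.5, 0.5, -1.1]
grip_width: 0.173
```

{"method": "move_arm", "body": {
  "moves": [
    [0,0,0,0,0,0,0.0],
    [0,0,0,0,0,0,0.0]
  ]
}}

```text
clock: 10.55
position: [0.5214, -0.1889, 0.256]
ee_rot: [-0.687, 0.726, 0.001, -0.001]
ft_force: [-0.5, 0.4, -1.0]
grip_width: 0.175
```

Run:
```python
from way import *
rel([([.5219,-.1856,.14],tool(-92.96))])
```

```text
t 10.55 pos [ 0.5214 -0.1889  0.256 ] xdir -93.14 j [ 0.69  0.2  -0.49  1.59  0.1   1.38 -1.44] F [-0.5  0.4 -1. ] g 0.1746513111330715
[0.18, -0.03, -0.18, -0.0033, -0.0007, 0.116]
```

{"method": "move_arm", "body": {
  "moves": [
    [0.18,0,-0.2,-0.003,-0.001,0.02,0.0],
    [0.18,0,-0.2,-0.003,-0.001,0.06,0.0],
    [0.18,0,-0.2,-0.003,-0.001,0.1,0.0],
    [0.18,0,-0.2,-0.003,-0.001,0.116,0.0],
    [0.18,0,-0.2,-0.003,-0.001,0.116,0.0],
    [0.18,0,-0.2,-0.003,-0.001,0.116,0.0]
  ]
}}

```text
clock: 11.15
position: [0.5226, -0.1866, 0.1408]
ee_rot: [-0.688, 0.725, -0.001, 0.0]
ft_force: [0.7, 0.3, -1.5]
grip_width: 0.179
```

Run:
```python
from way import *
rel([([.5219,-.1856,.0683],tool(-92.96))])
```

```text
t 11.15 pos [ 0.5226 -0.1866  0.1408] xdir -92.99 j [ 0.68  0.29 -0.49  1.74  0.15  1.15 -1.47] F [ 0.7  0.3 -1.5] g 0.17854309220017797
[-0.05, -0.04, -0.03, -0.001, 0.0008, 0.0725]
```

Within 1 mm of the grasp line. Inserting slowly and watching the force.

{"method": "move_arm", "body": {
  "moves": [
    [0,0,0,-0.001,0.001,0.012,0.0],
    [0,0,0,-0.001,0.001,0.024,0.0],
    [0,0,0,-0.001,0.001,0.036,0.0],
    [0,0,0,-0.001,0.001,0.048,0.0],
    [0,0,0,-0.001,0.001,0.048,0.0]
  ]
}}

```text
clock: 11.65
position: [0.5198, -0.1856, 0.0896]
ee_rot: [-0.688, 0.726, 0.001, -0.001]
ft_force: [-0.2, 0.2, -1.5]
grip_width: 0.176
```

{"method": "move_arm", "body": {
  "moves": [
    [0,0,0,0,0,0.01,0.0],
    [0,0,0,0,0,0.018,0.0],
    [0,0,0,0,0,0.023,0.0],
    [0,0,0,0,0,0.023,0.0],
    [0,0,0,0,0,0.023,0.0]
  ]
}}

```text
clock: 12.15
position: [0.5211, -0.186, 0.0687]
ee_rot: [-0.688, 0.726, -0.0, -0.0]
ft_force: [-0.1, 0.6, -1.3]
grip_width: 0.177
```

Run:
```python
from way import *
rel([([.5219,-.1856,.0683],tool(-92.96))])
```

```text
t 12.15 pos [ 0.5211 -0.186   0.0687] xdir -93.04 j [ 0.66  0.37 -0.47  1.81  0.19  1.01 -1.51] F [-0.1  0.6 -1.3] g 0.17707958589793937
[-0.0, -0.04, -0.08, -0.0005, -0.0008, 0.0004]
```

{"method": "move_arm", "body": {
  "moves": [
    [0,0,0,0,0,0.001,0.0],
    [0,0,0,0,0,0.001,0.0],
    [0,0,0,0,0,0.001,0.03],
    [0,0,0,0,0,0.001,0.06],
    [0,0,0,0,0,0.001,0.085],
    [0,0,0,0,0,0.001,0.085],
    [0,0,0,0,0,0.001,0.085]
  ]
}}

```text
clock: 12.85
position: [0.521, -0.186, 0.0678]
ee_rot: [-0.688, 0.726, -0.0, -0.0]
ft_force: [1.1, 0.2, 0.4]
grip_width: 0.99
```

{"method": "move_arm", "body": {
  "moves": [
    [0,0,0,0,0,-0.02,0.085],
    [0,0,0,0,0,-0.06,0.085],
    [0,0,0,0,0,-0.1,0.085],
    [0,0,0,0,0,-0.15,0.085],
    [0,0,0,0.05,0.05,-0.18,0.085],
    [0,0,0,0.09,0.09,-0.18,0.085],
    [0,0,0,0.13,0.13,-0.18,0.085],
    [0,0,0,0.17,0.17,-0.18,0.085],
    [0,0,0,0.17,0.17,-0.18,0.085],
    [0,0,0,0.17,0.17,-0.18,0.085]
  ]
}}

```text
clock: 13.85
position: [0.3372, -0.3512, 0.2481]
ee_rot: [-0.685, 0.729, -0.0, -0.001]
ft_force: [0.4, 0.9, 1.2]
grip_width: 0.995
```

Run:
```python
from way import *
rel([])
out=[cv2.resize(cams.camera(n)[:,:,::-1][y:Y,x:X],(390,int(390*(Y-y)/(X-x))),interpolation=cv2.INTER_CUBIC) for n,x,y,X,Y in(('top',240,125,400,245),('scene',230,170,390,290))]
cv2.imwrite('pics/end.png',cv2.hconcat(out))
```

```text
t 13.85 pos [ 0.3372 -0.3512  0.2481] xdir -93.57 j [ 1.01  0.03 -0.3   1.78  0.01  1.33 -0.93] F [0.4 0.9 1.2] g 0.9954807521242242
```

View pics/end.png

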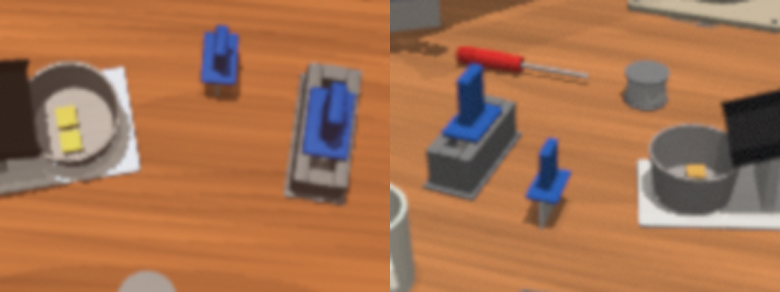

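Both sinks lie on the cup floor at top crop (67,117) and (70,140). The scraper hangs upright in its holder at (330,118), and the gripper is clear. Handing in.

```bash
python3 -c "
from workcell import manip
print(manip.hand_in(), manip.get_obs()['clock'])"
```

```text
the job is handed in; nothing more can be done
the job is handed in; nothing more can be done
```

I lifted the middle-sized blue scraper out of its holder, swept both heat sinks over the tray's lip into the cup, hung the scraper back in the same holder, and handed in. The hand-in gives no verdict.

- **Sinks:** the last top picture shows both lying flat on the cup floor. The tray was empty after the sweep.
- **Scraper:** it looks upright in its holder. The tool was within about 1 mm of the original grasp pose at release. I did not measure its final tilt or position separately.
- **Gripper:** it was open and well clear, reading about 1 N. The force readings I saw stayed at about 5 N or less. The fingers stayed on the handle, well above the sinks.
- **Time:** the clock stood at 13.85 s before the last pictures, against the 56 s limit.
- **Disagreements:** the two cameras differed by 1–3 px in the first pose fit, a few mm. The close-up pictures then matched to within about 2 px. No check failed.

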